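# Lock the stroke stop of the bottle capping press

### The arm

A 6-joint arm with a two-finger parallel gripper is mounted at the origin on the work surface. World frame = base frame: x ahead of the robot, y to its left, z up, the work surface at z = 0. Lengths are in m, angles in rad, forces in N, time in s.
With the tool pointing down it reaches from about 0.35 to 0.925 m from the base axis. Payload 6.4 kg.
Tool frame: the origin (TCP) lies at the very end of the fingers, on their centre line; the grasp point (between the pads) lies 19 mm behind it; z points along the fingers, x is the direction in which the jaws open and shut, and the axes are right-handed (so a half turn about z gives the same grasp; the last joint's range is limited). The gripper opens to 94 mm and grips with 3 to 60 N. Pads are 16 mm wide; open, the fingers measure 119 mm over their backs; the gripper's body (75 mm by 177 mm) begins 78 mm behind the grasp point.
Start: joints at [-1.463, 0.245, 1.558, -0, 1.339, -0.174], TCP at [0.181, -0.624, 0.205] pointing down, gripper open.
Joint ranges: [-3.13, 3.13], [-1.02, 2.26], [0.13, 2.54], [-0.95, 4.09], [0.21, 2.88], [-2.74, 2.74]. Speed limits (rad/s): [2.57, 2.57, 3.14, 3.14, 3.14, 3.14].

### API

Orientations are given as a unit quaternion [x, y, z, w].
In Python, from bench import bot gives the robot as it stands. The module is installed in compiled form; this text tells all that it offers.
- The arm moves only by the shell command python3 -m creep 'ROWS' [OPENING] [FORCE]. ROWS is JSON, a list that holds one entry, the list of rows, each a list of 6 numbers: the shift along the tool's x, y, z in cm, then the turn, a rotation vector about the tool's x, y, z in degrees. A call has 1 to 5 rows; each row shifts and turns the pose as measured when the row begins, along the tool's axes as they then stand; what a row does not reach is not made up. A row lasts 1/12 s, in which the tool goes at most 41.7 mm and 7.16 degrees, less where a joint would pass 70% of its speed; a pose out of reach is approached as far as the arm can. A call is refused whole if a number of a shift passes 4.17 or a number of a turn 7.16, either way. A call with a gripper value outside its range is refused whole. OPENING is the closure, from -1 (fully open) to 1 (shut), so that 0 is half open, set as the call begins (- or left out, the last holds). The fingers move at their own pace and stop on an object; FORCE is the grip in N (left out, the last holds). Time passes only in rows, so rows that do not move let the fingers close. It gives the time, the measured TCP pose, the force and the opening at its end, in the units of the state.
- bot.state(): the state, without advancing time (a new reading comes with each control period).
- bot.capture(name): name is "side" or "top"; returns a dict with "frame" (400x640x3 uint8, red, green, blue), "camera_matrix" (3x3 intrinsics, pixels), "R" (3x3) and "t" (3): a world point X has camera coordinates R X + t. Camera axes: x right, y down, z forward; pixel columns grow to the right and rows downward; lengths in m; the calibration is good to about 2 mm. A picture is of the moment at which its call begins. There is no depth.
- bot.sign_off(): hands the job in, once; it reports no verdict.
Trained networks look in a picture, given as the dict that the camera call returned (one of the last four; its "shot" number tells which), for a name from the list of things; names that differ only in an ending like _2 or _b are one class to them, and where a whole thing is asked for, a point or a joint stands for the part that bears it (a point fixed in the world has none). Each returns a list of dicts, best first, with "score" (0 to 1); they miss things now and then, are a little off and sometimes report something else, mostly with a low value. They report only what shows in the picture. A call takes as long as a camera call. They do not tell look-alikes from the thing itself.
- bot.boxes_of(query, picture): "pixel" ([row, column] in pixels, amid what is visible of it).
- bot.silhouettes(query, picture): "mask" (400x640 bool, what is visible of it) and "pixel" ([row, column] in pixels, amid what is visible of it).
The state is a dict: "t": time; "qpos": joint angles; "qd": joint speeds; "joint_efforts": joint torques, N m; "ee_pos": TCP position; "eef_rot": TCP orientation; "contact_force": force on the tool from outside, world axes, zero at the start; "moment": the same for the moment, N m; "opening": finger opening in m.
Only numpy, scipy, OpenCV 4.12 (cv2) and the standard library are available. Lean on these libraries where they do the work, as an engineer would, in place of code of your own. Each camera call takes 0.05 s, during which the arm holds its last target.

### The job

The stop screw of the capping press has been set with the gauge bar, which still lies under it. Run the jam nut down (clockwise) and nip it up until its spring washer is pressed flat on the boss, by feel, without dragging the stop screw round with it; leave the gauge where it is until the nut is locked. Then draw the gauge out from under the screw and lay it flat in the shallow wooden tray, without knocking over any of the bottles.

Things in the scene. Friction and masses are not known exactly. Their poses are not given: they have to be found in the camera images.
- press: Bench capping press, bolted down: grey base casting 200 x 310 x 20 mm. Origin at the centre of its underside, on the bench; z up, y along the base's long side. Column (Ø 30 mm, 294 mm high) at (20, -45) mm with a Ø 54 mm sleeve up to 225 mm; capping spindle, lever and bottle nest at y = -115 mm. The stop screw stands at (0, 105) mm.
- boss_top (a point): Point on the stop screw's axis at the top of a steel boss (Ø 22 mm, 14 mm high), 101 mm above the bench; axes as the press. The jam nut with its captive spring washer is on the screw above the boss. The boss stands on the stop arm: top at 87 mm, underside at 62 mm, 30 mm wide with a round end Ø 42 mm, running from the screw along the press's -y to the column.
- anvil (a point): Top of the steel anvil bar, straight under the stop screw, 35 mm above the bench; axes as the press. The bar is 16 mm wide, 15 mm high, on the base casting, and runs along x from 80 mm before to 20 mm behind this point. The gauge lies on it.
- screw_top (a point): Top of the M16 x 1 stop screw (Ø 16 mm), on its axis, 148 mm above the bench: a 10 mm square drive end 12 mm high; its x and y, normal to the square's sides, start along the press's x and y and turn with the screw. Its own stiff thread holds it; about 0.7 N m on an overtightened nut drags it round, and it must not turn more than about 3 degrees.
- nut_center (a point): Centre of the steel hexagon jam nut, on the screw's axis: 24 mm across flats, 13 mm high; its x is normal to one pair of flats, z up. Clockwise from above runs it down, 1 mm a turn (fine thread). It starts 0.3 to 0.55 turn above the boss (washer not yet touching). The thread drags with 0.2 N m, then 0.08 turn more flattens the washer: torque creeps to 0.3 N m, then shoots up. 0.35 to 0.5 N m is tight.
- washer_center (a point): Middle of the dark split spring washer (Ø 23 mm, about 3 mm thick) held captive under the jam nut, on the axis, axes as the nut. It lies 8.3 mm below the nut's centre when free and 8.1 mm when pressed flat between nut and boss. It stays as it is left.
- gauge_center (a point): Centre of the loose setting gauge, a flat steel bar 140 x 20 x 10 mm, 0.2 kg; x along it, y across, z up. It starts lying on the anvil bar, 1 mm below the stop screw's foot, its +x end 15 mm beyond the screw's axis and its -x end (with a small dark hanging hole) projecting along the press's -x, clear of the arm. It draws out freely along its -x.
- tray: Shallow wooden tray fixed on the bench, 200 (x) x 150 (y) x 18 mm outside, walls and floor 5 mm thick; origin at the centre of its underside.
- bottle_nest: Amber dropper bottle in the press's bottle nest, Ø 25 mm, 94 mm high with its black cap and clear dome; stands upright; its origin is at the centre of its underside, z up the bottle. Bystander.
- bottle_a: Amber dropper bottle on the bench in front of the press, Ø 25 mm, 94 mm high; stands upright; its origin is at the centre of its underside, z up the bottle. Bystander.
- bottle_b: Amber dropper bottle on the bench behind the press, Ø 25 mm, 94 mm high; stands upright; its origin is at the centre of its underside, z up the bottle. Bystander.
- bottle_c: Larger amber bottle beyond the tray, Ø 38 mm, 93 mm high with its black cap; stands upright; its origin is at the centre of its underside, z up the bottle. Bystander.
- bottle_d: Amber dropper bottle beyond the tray, Ø 25 mm, 94 mm high; stands upright; its origin is at the centre of its underside, z up the bottle. Bystander.
Things that resemble listed ones, but are neither listed nor needed, are in the scene too. What is meant by the part that bears gauge_center is not purple, and is the smaller of those in its own colour. Of the things shaped like the tray, the wooden one is meant.

How it is judged:
By the outcome, as a careful person would: the job done as asked, in the order asked, and still so for the second after the job is handed in, with the robot touching nothing.
It also fails if it takes over 70 s, if anything falls off the work surface, if the arm or the gripper's body presses on something with over 40 N, if the wrist force passes 120 N, or if a joint passes its speed limit or range.

## Working session

There is one attempt and no reset: what is moved stays moved. The work goes in short steps, Python scripts to look and compute and a shell command to move; the robot and the scene stay as the last step left them, time stands still between calls to the robot, and variables do not carry over. Pictures are saved under pics/ and viewed, and the job is handed in when it is done.

```bash
mkdir -p pics; ls; python3 - <<'E'
from bench import bot
import cv2, numpy as np
print(bot.state())
for n in("side","top"):
    p=bot.capture(n); cv2.imwrite(f"pics/{n}0.png",p["frame"][:,:,::-1])
    print(n,p["camera_matrix"].tolist(),np.round(p["R"],4).tolist(),np.round(p["t"],4).tolist(), (-p["R"].T@p["t"]).round(3))
E
```

```text
pics
{'t': 0.0, 'qpos': array([-1.46310523e+00,  2.45804786e-01,  1.55900188e+00, -2.61463429e-05,
        1.33868814e+00, -1.74101067e-01]), 'qd': array([ 0.00016277,  0.001004  , -0.00118596, -0.00210148,  0.00017374,
       -0.00059272]), 'joint_efforts': array([ 1.45893540e-03, -4.15823257e+01, -3.14606130e+01,  6.85122027e-02,
        3.33539362e-02, -1.50651749e-04]), 'ee_pos': array([ 0.1806832 , -0.62375979,  0.20435782]), 'eef_rot': array([ 7.99400469e-01, -6.00797791e-01, -6.59102795e-04, -6.85777610e-04]), 'contact_force': array([ 0.3044948 ,  0.24542277, -0.48822656]), 'moment': array([-0.00831337, -0.01765456,  0.04870766]), 'opening': 0.09427753053987283}
side [[446.4729116101708, 0.0, 325.66142205586044], [0.0, 446.4729116101708, 197.13212087741525], [0.0, 0.0, 1.0]] [[-0.9736, -0.2281, 0.0114], [-0.1737, 0.7072, -0.6853], [0.1483, -0.6692, -0.7281]] [0.4898, 0.1467, 1.1189] [0.336 0.757 0.91 ]
top [[488.78744810972705, 0.0, 314.45626450058086], [0.0, 488.78744810972705, 197.37045434904326], [0.0, 0.0, 1.0]] [[0.0166, -0.9996, -0.022], [-0.9956, -0.0145, -0.0925], [0.0921, 0.0235, -0.9955]] [0.0045, 0.5021, 1.3241] [ 0.378 -0.019  1.365]
```

View pics/side0.png

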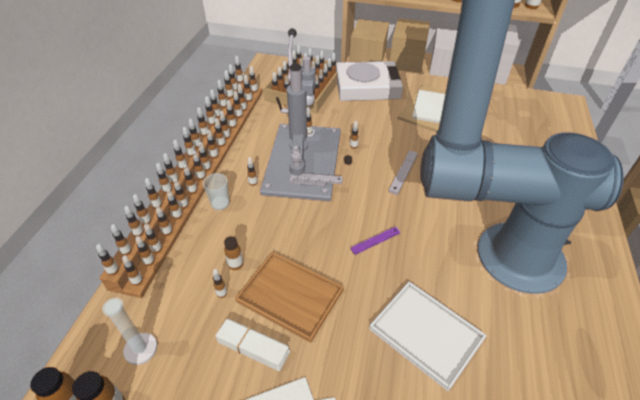

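View pics/top0.png

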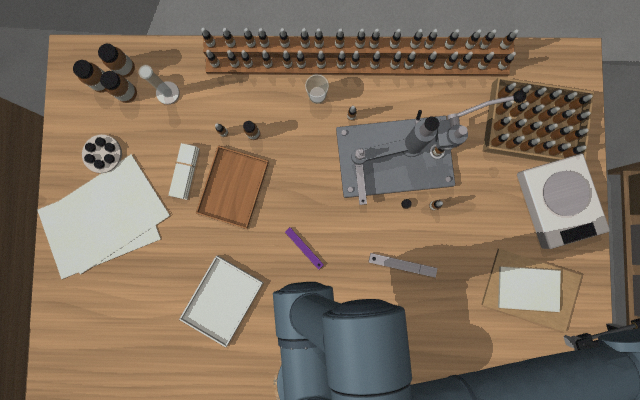

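Side view: the press is at about (150,303), with the gauge poking out of it at (180,320). The wooden tray is at (293,290). The purple bar at (240,375) and the long grey bar at (172,403) are look-alikes. In the top view the screw is at about (157,360), the gauge end at (200,362) and the tray at (187,233).

```bash
cat > h.py <<'E'
from bench import bot
import cv2, numpy as np
def ray(p,px):
    r,c=px; K=p["camera_matrix"]; d=p["R"].T@np.linalg.solve(K,np.array([c,r,1.])); o=-p["R"].T@p["t"]; return o,d
def atz(p,px,z):
    o,d=ray(p,px); return o+d*(z-o[2])/d[2]
def proj(p,X):
    X=np.atleast_2d(X); c=X@p["R"].T+p["t"]; u=c@p["camera_matrix"].T; u=u[:,:2]/u[:,2:]; return u[:,::-1] # row,col
def tri(p1,x1,p2,x2):
    o1,d1=ray(p1,x1);o2,d2=ray(p2,x2);d1=d1/np.linalg.norm(d1);d2=d2/np.linalg.norm(d2)
    A=np.stack([d1,-d2],1);s=np.linalg.lstsq(A,o2-o1,rcond=None)[0]
    a=o1+d1*s[0];b=o2+d2*s[1];return (a+b)/2,np.linalg.norm(a-b)
def crop(p,r0,r1,c0,c1,s,name):
    im=cv2.resize(p["frame"][r0:r1,c0:c1,::-1],None,fx=s,fy=s,interpolation=cv2.INTER_CUBIC);cv2.imwrite("pics/"+name,im)
E
python3 - <<'E'
from h import *
P={n:bot.capture(n) for n in("side","top")}
for q in["press","screw_top","nut_center","washer_center","gauge_center","tray","bottle_a","boss_top","bottle_c"]:
    for n in P:
        print(q,n,[(np.round(d["pixel"],1).tolist(),round(d["score"],2)) for d in bot.boxes_of(q,P[n])][:6])
np.save("P.npy",P,allow_pickle=True)
crop(P["side"],100,220,240,380,5,"sc.png");crop(P["top"],105,215,320,470,5,"tc.png")
E
```

```text
press side [([151.0, 297.0], 0.68)]
press top [([149.9, 404.0], 0.85)]
screw_top side [([156.3, 295.9], 0.45)]
screw_top top [([155.3, 359.4], 0.73), ([156.5, 359.5], 0.55)]
nut_center side [([159.5, 297.5], 0.45)]
nut_center top [([155.4, 358.6], 0.5)]
washer_center side []
washer_center top [([182.6, 362.5], 0.19)]
gauge_center side [([239.7, 376.5], 0.88), ([177.8, 315.3], 0.73), ([170.4, 402.0], 0.68)]
gauge_center top [([186.0, 361.4], 0.89), ([248.6, 303.2], 0.81), ([265.4, 400.7], 0.63), ([201.1, 431.8], 0.19)]
tray side [([292.3, 290.2], 0.8), ([333.4, 426.3], 0.6)]
tray top [([188.5, 232.8], 0.86), ([302.0, 220.2], 0.57)]
bottle_a side [([284.2, 219.7], 0.8), ([176.2, 249.3], 0.74), ([250.0, 233.9], 0.73), ([134.7, 353.9], 0.56)]
bottle_a top [([129.2, 252.2], 0.77), ([131.4, 220.9], 0.46)]
boss_top side [([151.5, 300.5], 0.82)]
boss_top top []
bottle_c side [([284.2, 219.7], 0.8), ([176.2, 249.3], 0.74), ([250.0, 233.9], 0.73), ([134.7, 353.9], 0.56)]
bottle_c top [([129.2, 252.2], 0.77), ([131.4, 220.9], 0.46)]
```

View pics/sc.png

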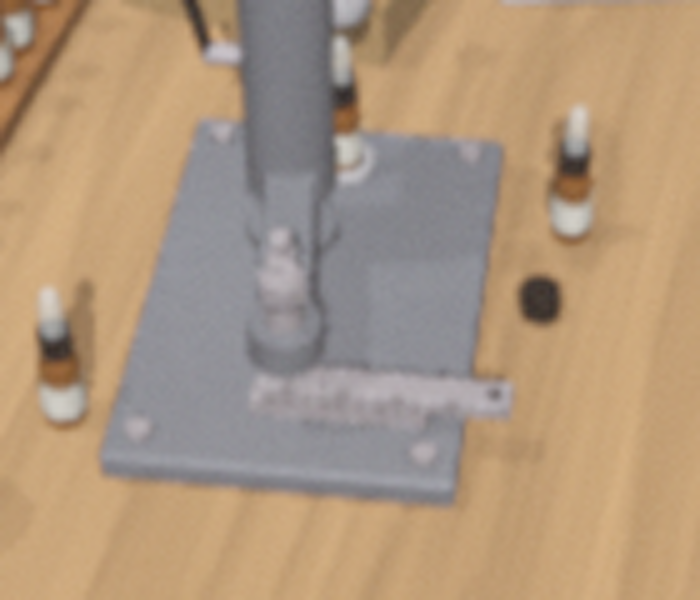

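View pics/tc.png

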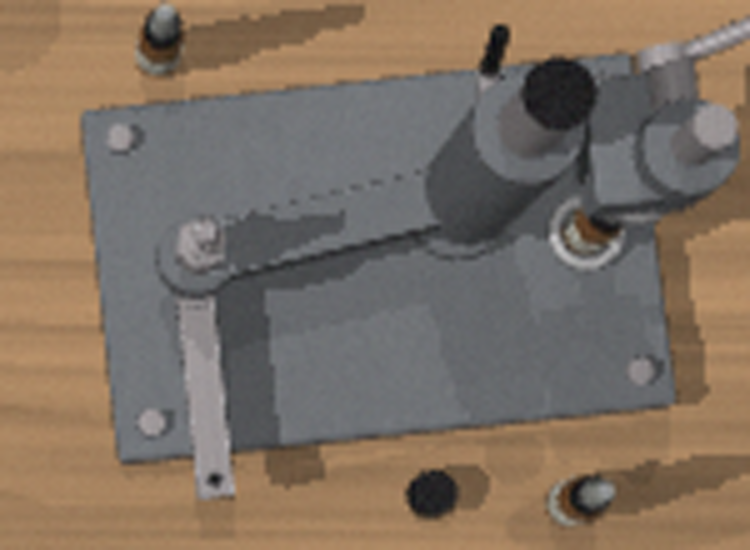

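```bash
python3 - <<'E'
from h import *
from scipy.optimize import least_squares
P=np.load("P.npy",allow_pickle=True).item()
obs=[("top",(127.4,336.4),(.1,.155,.02)),("top",(196.8,344.4),(-.1,.155,.02)),("top",(185,454.4),(-.1,-.155,.02)),
("side",(124.4,280),(.1,-.155,.02)),("side",(128.6,340),(-.1,-.155,.02)),("side",(197,331),(-.1,.155,.02)),("side",(192,261.3),(.1,.155,.02))]
def W(q,X):
    c,s=np.cos(q[2]),np.sin(q[2]);X=np.array(X);return np.array([q[0]+c*X[0]-s*X[1],q[1]+s*X[0]+c*X[1],X[2]])
f=lambda q:np.concatenate([(proj(P[n],W(q,X))[0]-o) for n,o,X in obs])
r=least_squares(f,[.42,-.1,0]);print(r.x,np.degrees(r.x[2]),r.fun.round(1))
q=r.x;np.save("press.npy",q)
print("screw",W(q,[0,.105,.148]),"nutz?")
for n in P:
    for X in([0,.105,.148],[0,.105,.136],[0,.105,.101]):print(n,X,proj(P[n],W(q,X)))
p,e=tri(P["side"],(156.3,295.9),P["top"],(155.3,359.4));print("net screw",p,e)
p,e=tri(P["side"],(159.5,297.5),P["top"],(155.4,358.6));print("net nut",p,e)
# gauge hole end
print("tray",atz(P["side"],(292.3,290.2),.01),atz(P["top"],(188.5,232.8),.01))
for n in P:
    m=bot.silhouettes if 0 else None
crop(P["top"],140,175,340,385,16,"tn.png");crop(P["side"],138,178,275,315,15,"sn.png")
E
```

```text
[ 0.62066771 -0.20745516  0.12769323] 7.316283217931939 [-0.1 -1.7  1.2 -1.4  0.3  0.6 -1.9 -0.8 -1.6  0.7 -0.3  0.8 -1.2 -1.5]
screw [ 0.60729632 -0.10331004  0.148     ] nutz?
side [0, 0.105, 0.148] [[146.27975575 296.59696323]]
side [0, 0.105, 0.136] [[149.77086614 296.76063632]]
side [0, 0.105, 0.101] [[159.66396627 297.22445274]]
top [0, 0.105, 0.148] [[151.79757136 359.9601769 ]]
top [0, 0.105, 0.136] [[152.6725193  359.62665588]]
top [0, 0.105, 0.101] [[155.13096282 358.68952285]]
net screw [ 0.60783878 -0.10402378  0.11165195] 0.005772673886950072
net nut [ 0.60639856 -0.10301241  0.10204419] 1.1648454445593172e-05
tray [0.53031528 0.24237646 0.01      ] [0.52483121 0.24161086 0.01      ]
```

View pics/tn.png

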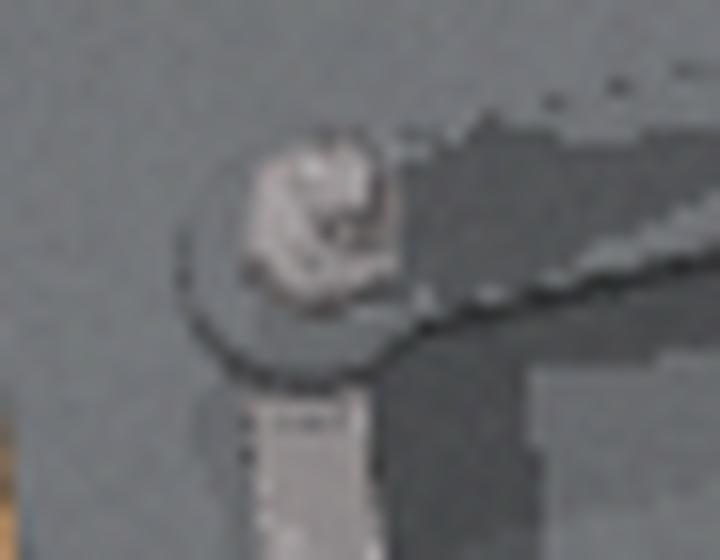

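View pics/sn.png

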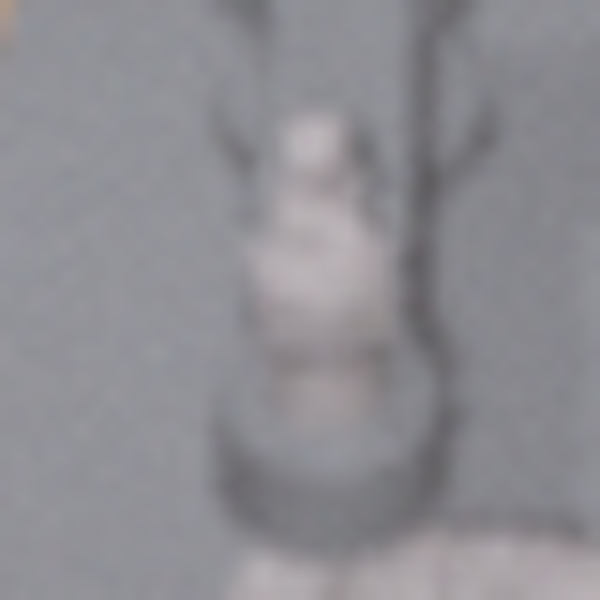

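```bash
python3 - <<'E'
from h import *
P=np.load("P.npy",allow_pickle=True).item()
T,S=P["top"],P["side"]
t=(150.3,359.4);s=(147.3,296)
print(tri(T,t,S,s),atz(T,t,.148),atz(S,s,.148))
# nut outline in top: overlay candidates
q=np.load("press.npy");
big=cv2.resize(T["frame"][135:180,335:385,::-1],None,fx=16,fy=16,interpolation=cv2.INTER_CUBIC)
import sys
row=[]
for yaw in(78,84,90,96,102):
    im=big.copy()
    for (cx,cy),col in(((.6095,-.1025),(0,0,255)),):
        for z in(.116,.103):
            a=np.radians(yaw+30+60*np.arange(6));X=np.c_[cx+.01386*np.cos(a),cy+.01386*np.sin(a),0*a+z]
            uv=(proj(T,X)-[135,335]+.5)*16;cv2.polylines(im,[uv[:,::-1].round().astype(int)],True,(0,0,255) if z>.11 else (0,255,0),1)
    row.append(im[100:400,180:540])
cv2.imwrite("pics/hex.png",np.vstack([np.hstack(row[:2]),np.hstack(row[2:4])]))
print(tri(T,(97,519),S,(33,292)))
E
```

```text
(array([ 0.61020261, -0.10226631,  0.14513688]), np.float64(0.0028719763531279406)) [ 0.61109885 -0.10187181  0.148     ] [ 0.60769624 -0.0989828   0.148     ]
(array([ 0.71365759, -0.45146999,  0.27750989]), np.float64(0.002089577904179382))
```

View pics/hex.png

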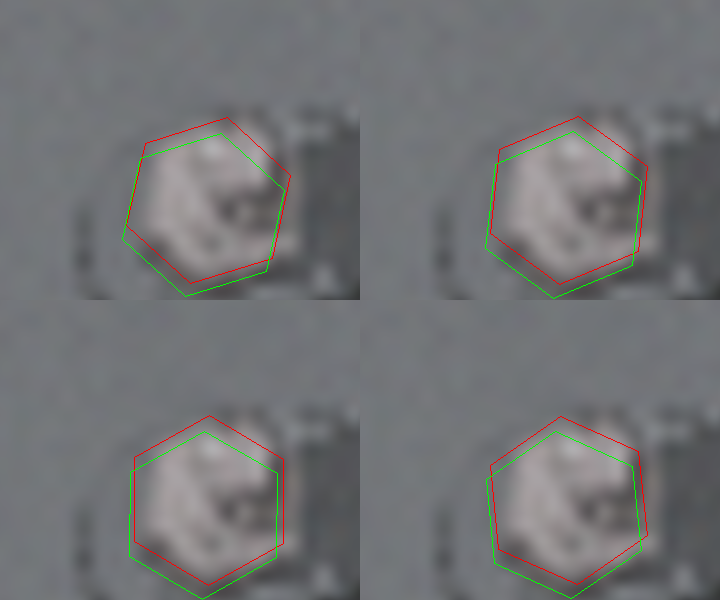

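```bash
cat > plan.py <<'E'
from h import *
from scipy.spatial.transform import Rotation as Ro
def st(v=True):
    s=bot.state();R=Ro.from_quat(s["eef_rot"]).as_matrix();a=np.degrees(np.arctan2(R[1,0],R[0,0]))
    if v:print("t%.2f"%s["t"],"p",s["ee_pos"].round(4),"ang %.1f"%a,"tilt",(np.degrees(R[:2,2])).round(2),"q",np.degrees(s["qpos"]).round(0),"F",s["contact_force"].round(1),"M",s["moment"].round(3),"op %.4f"%s["opening"])
    return s,R,a
def go(tgt,ang=None,vmax=.04,tmax=7):
    s,R,a=st();d=np.array(tgt)-s["ee_pos"];da=0 if ang is None else -(ang-a)  # tool-z turn
    n=int(max(1,np.ceil(np.linalg.norm(d)/vmax),np.ceil(abs(da)/tmax)))
    print("n",n,"da",round(da,1))
    for i in range(n):
        th=np.radians(a-da*i/n);c,S=np.cos(th),np.sin(th);x=d/n
        print([round(100*(x[0]*c+x[1]*S),2),round(100*(x[0]*S-x[1]*c),2),round(-100*x[2],2),0,0,round(da/n,2)])
E
python3 -c "
from plan import *
go([.44,-.15,.30],50)"
```

```text
t1.10 p [ 0.1808 -0.6244  0.2054] ang -73.9 tilt [0. 0.] q [-84.  14.  89.   0.  77. -10.] F [ 0.   0.6 -0.4] M [ 0.027  0.031 -0.008] op 0.0940
n 18 da -123.9
[np.float64(-2.13), np.float64(-2.12), np.float64(-0.53), 0, 0, np.float64(-6.88)]
[np.float64(-1.86), np.float64(-2.36), np.float64(-0.53), 0, 0, np.float64(-6.88)]
[np.float64(-1.57), np.float64(-2.56), np.float64(-0.53), 0, 0, np.float64(-6.88)]
[np.float64(-1.25), np.float64(-2.73), np.float64(-0.53), 0, 0, np.float64(-6.88)]
[np.float64(-0.91), np.float64(-2.86), np.float64(-0.53), 0, 0, np.float64(-6.88)]
[np.float64(-0.56), np.float64(-2.95), np.float64(-0.53), 0, 0, np.float64(-6.88)]
[np.float64(-0.21), np.float64(-3.0), np.float64(-0.53), 0, 0, np.float64(-6.88)]
[np.float64(0.16), np.float64(-3.0), np.float64(-0.53), 0, 0, np.float64(-6.88)]
[np.float64(0.51), np.float64(-2.96), np.float64(-0.53), 0, 0, np.float64(-6.88)]
[np.float64(0.86), np.float64(-2.88), np.float64(-0.53), 0, 0, np.float64(-6.88)]
[np.float64(1.2), np.float64(-2.75), np.float64(-0.53), 0, 0, np.float64(-6.88)]
[np.float64(1.52), np.float64(-2.59), np.float64(-0.53), 0, 0, np.float64(-6.88)]
[np.float64(1.82), np.float64(-2.39), np.float64(-0.53), 0, 0, np.float64(-6.88)]
[np.float64(2.1), np.float64(-2.15), np.float64(-0.53), 0, 0, np.float64(-6.88)]
[np.float64(2.34), np.float64(-1.88), np.float64(-0.53), 0, 0, np.float64(-6.88)]
[np.float64(2.55), np.float64(-1.59), np.float64(-0.53), 0, 0, np.float64(-6.88)]
[np.float64(2.72), np.float64(-1.27), np.float64(-0.53), 0, 0, np.float64(-6.88)]
[np.float64(2.85), np.float64(-0.94), np.float64(-0.53), 0, 0, np.float64(-6.88)]
```

```bash
python3 -m creep '[[[-2.1,-2.1,-0.9,0,0,-6.9],[-1.9,-2.4,-0.9,0,0,-6.9],[-1.6,-2.6,-0.9,0,0,-6.9],[-1.2,-2.7,-0.9,0,0,-6.9],[-0.9,-2.9,-0.9,0,0,-6.9]]]'
python3 -m creep '[[[-0.6,-3,-0.9,0,0,-6.9],[-0.2,-3,-0.9,0,0,-6.9],[0.2,-3,-0.9,0,0,-6.9],[0.5,-3,-0.9,0,0,-6.9],[0.9,-2.9,-0.5,0,0,-6.9]]]'
python3 -c "
from plan import *
go([.44,-.13,.30],60)"
```

```text
t: 1.52
ee_pos: [0.2511, -0.4897, 0.2481]
eef_rot: [0.944, -0.329, -0.002, -0.002]
contact_force: [-0.2, -0.9, -0.2]
opening: 0.094
t: 1.93
ee_pos: [0.3226, -0.3483, 0.2929]
eef_rot: [1.0, -0.022, 0.0, -0.001]
contact_force: [0.1, -1.1, 0.8]
opening: 0.0935
t1.93 p [ 0.3226 -0.3483  0.2929] ang -2.6 tilt [0.02 0.16] q [-61. -14. 108.   0.  86. -58.] F [ 0.1 -1.1  0.8] M [-0.032 -0.136 -0.048] op 0.0935
n 9 da -62.6
[np.float64(1.19), np.float64(-2.48), np.float64(-0.08), 0, 0, np.float64(-6.95)]
[np.float64(1.49), np.float64(-2.32), np.float64(-0.08), 0, 0, np.float64(-6.95)]
[np.float64(1.76), np.float64(-2.12), np.float64(-0.08), 0, 0, np.float64(-6.95)]
[np.float64(2.0), np.float64(-1.89), np.float64(-0.08), 0, 0, np.float64(-6.95)]
[np.float64(2.21), np.float64(-1.64), np.float64(-0.08), 0, 0, np.float64(-6.95)]
[np.float64(2.4), np.float64(-1.36), np.float64(-0.08), 0, 0, np.float64(-6.95)]
[np.float64(2.54), np.float64(-1.06), np.float64(-0.08), 0, 0, np.float64(-6.95)]
[np.float64(2.65), np.float64(-0.74), np.float64(-0.08), 0, 0, np.float64(-6.95)]
[np.float64(2.72), np.float64(-0.42), np.float64(-0.08), 0, 0, np.float64(-6.95)]
```

```bash
python3 -m creep '[[[1.2,-2.5,-0.1,0,0,-6.9],[1.5,-2.3,-0.1,0,0,-6.9],[1.8,-2.1,-0.1,0,0,-6.9],[2,-1.9,-0.1,0,0,-6.9],[2.2,-1.6,-0.1,0,0,-6.9]]]'
python3 -m creep '[[[2.4,-1.4,0,0,0,-6.9],[2.5,-1.1,0,0,0,-6.9],[2.6,-0.7,0,0,0,-6.9],[2.7,-0.4,0,0,0,-6.9],[0,0,0,0,0,-6.9]]]'
python3 -c "
from plan import *
go([.609,-.1035,.30],88)"
```

```text
t: 2.35
ee_pos: [0.3903, -0.2206, 0.3016]
eef_rot: [0.958, 0.286, 0.002, 0.002]
contact_force: [-1.0, 0.4, -0.9]
opening: 0.0942
t: 2.77
ee_pos: [0.4422, -0.1142, 0.3033]
eef_rot: [0.822, 0.569, 0.003, 0.004]
contact_force: [0.5, 0.0, -0.5]
opening: 0.0939
t2.77 p [ 0.4422 -0.1142  0.3033] ang 69.3 tilt [ 0.53 -0.22] q [-29. -17. 110.   0.  87. -98.] F [ 0.5  0.  -0.5] M [-0.027 -0.101  0.066] op 0.0939
n 5 da -18.7
[np.float64(1.38), np.float64(3.05), np.float64(0.07), 0, 0, np.float64(-3.73)]
[np.float64(1.17), np.float64(3.13), np.float64(0.07), 0, 0, np.float64(-3.73)]
[np.float64(0.97), np.float64(3.2), np.float64(0.07), 0, 0, np.float64(-3.73)]
[np.float64(0.76), np.float64(3.26), np.float64(0.07), 0, 0, np.float64(-3.73)]
[np.float64(0.55), np.float64(3.3), np.float64(0.07), 0, 0, np.float64(-3.73)]
```

```bash
python3 -m creep '[[[1.4,3,0.1,0,0,-3.7],[1.2,3.1,0.1,0,0,-3.7],[1,3.2,0.1,0,0,-3.7],[0.8,3.2,0.1,0,0,-3.7],[0.5,3.3,0.1,0,0,-3.7]]]' 0
python3 -c "
from plan import *
go([.609,-.1035,.16],88)
for n in('side','top'):
    p=bot.capture(n); cv2.imwrite(f'pics/{n}1.png',p['frame'][:,:,::-1])
"
```

```text
t: 3.18
ee_pos: [0.6113, -0.0969, 0.3018]
eef_rot: [0.713, 0.701, 0.002, 0.007]
contact_force: [0.6, -0.6, 1.3]
opening: 0.0643
t3.18 p [ 0.6113 -0.0969  0.3018] ang 89.1 tilt [ 0.75 -0.39] q [ -19.    6.   89.   -0.   85. -109.] F [ 0.6 -0.6  1.3] M [ 0.122 -0.133  0.036] op 0.0643
n 4 da 1.1
[np.float64(-0.17), np.float64(-0.05), np.float64(3.55), 0, 0, np.float64(0.27)]
[np.float64(-0.17), np.float64(-0.05), np.float64(3.55), 0, 0, np.float64(0.27)]
[np.float64(-0.17), np.float64(-0.05), np.float64(3.55), 0, 0, np.float64(0.27)]
[np.float64(-0.17), np.float64(-0.05), np.float64(3.55), 0, 0, np.float64(0.27)]
```

View pics/side1.png

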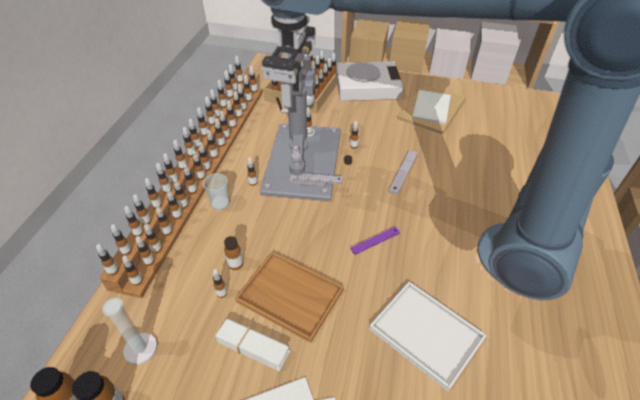

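View pics/top1.png

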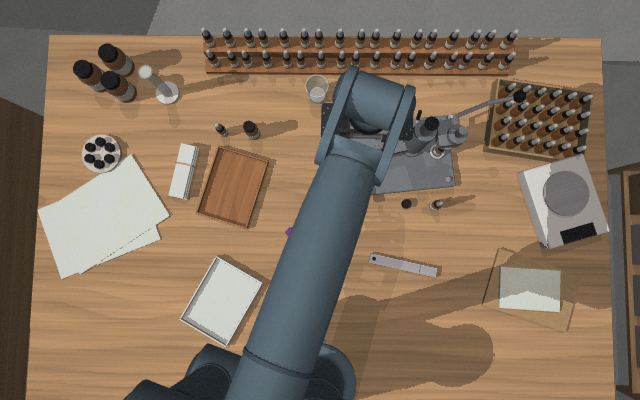

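```bash
python3 -m creep '[[[-0.2,0,3,0.7,0.4,0],[-0.2,0,3,0,0,0.3],[-0.1,0,3,0,0,0.3],[-0.1,-0.1,3,0,0,0.3],[0,0,1,0,0,0]]]' 0.1
python3 -c "
from plan import *
go([.609,-.1035,.16],88)
p=bot.capture('side'); crop(p,90,210,240,370,6,'sd2.png')
print(proj(p,[[.609,-.1035,.148],[.609,-.1035,.101],bot.state()['ee_pos']]))
"
```

```text
t: 3.7
ee_pos: [0.6139, -0.1041, 0.1705]
eef_rot: [0.719, 0.695, 0.002, 0.003]
contact_force: [-0.3, 0.4, -0.6]
opening: 0.0423
t3.70 p [ 0.6139 -0.1041  0.1705] ang 88.0 tilt [ 0.4  -0.11] q [ -20.   12.   95.    0.   72. -108.] F [-0.3  0.4 -0.6] M [ 0.079 -0.118  0.017] op 0.0423
n 1 da 0.0
[np.float64(0.04), np.float64(-0.5), np.float64(1.05), 0, 0, np.float64(0.0)]
[[146.13215531 295.99032931]
 [159.51634026 296.63485149]
 [139.15108751 293.97030077]]
```

View pics/sd2.png

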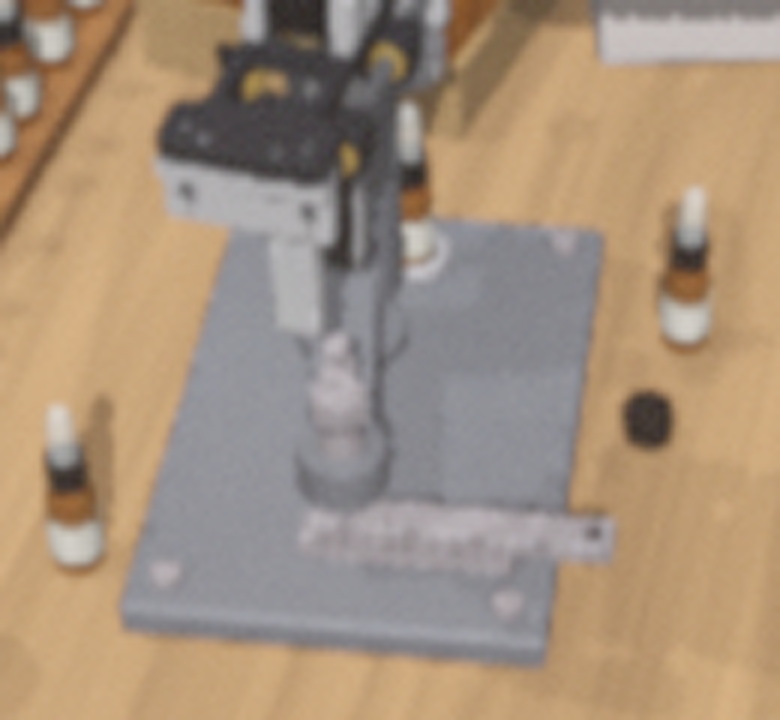

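```bash
python3 -m creep '[[[0,-0.5,1,0.4,0.1,0],[0,0,1,0,0,0],[0,0,1,0,0,0],[0,0,0.5,0,0,0],[0,0,0,0,0,0]]]' 0.1
python3 -c "
from plan import *
go([.609,-.1035,.10],88)"
```

```text
t: 4.17
ee_pos: [0.6105, -0.105, 0.1386]
eef_rot: [0.719, 0.694, 0.002, 0.003]
contact_force: [0.4, 0.4, -0.5]
opening: 0.0422
t4.17 p [ 0.6105 -0.105   0.1386] ang 88.0 tilt [ 0.38 -0.14] q [ -20.   14.   97.    0.   69. -108.] F [ 0.4  0.4 -0.5] M [ 0.086 -0.14   0.008] op 0.0422
n 1 da -0.0
[np.float64(0.14), np.float64(-0.15), np.float64(3.86), 0, 0, np.float64(-0.03)]
```

```bash
python3 -m creep '[[[0.1,-0.2,1.3,0.4,0.1,0],[0,0,1.3,0.4,0.1,0],[0,0,1,0,0,0],[0,0,0,0,0,0]]]' 0.1
python3 -c "
from plan import *
go([.609,-.1035,.10],88)
p=bot.capture('side'); crop(p,100,210,240,370,6,'sd3.png')"
```

```text
t: 4.5
ee_pos: [0.61, -0.1043, 0.1014]
eef_rot: [0.719, 0.695, -0.001, -0.002]
contact_force: [-1.2, -0.1, -0.7]
opening: 0.0422
t4.50 p [ 0.61   -0.1043  0.1014] ang 88.0 tilt [-0.25  0.03] q [ -20.   16.   98.   -0.   66. -108.] F [-1.2 -0.1 -0.7] M [ 0.021 -0.153 -0.021] op 0.0422
n 1 da -0.0
[np.float64(0.07), np.float64(-0.1), np.float64(0.14), 0, 0, np.float64(-0.02)]
```

View pics/sd3.png

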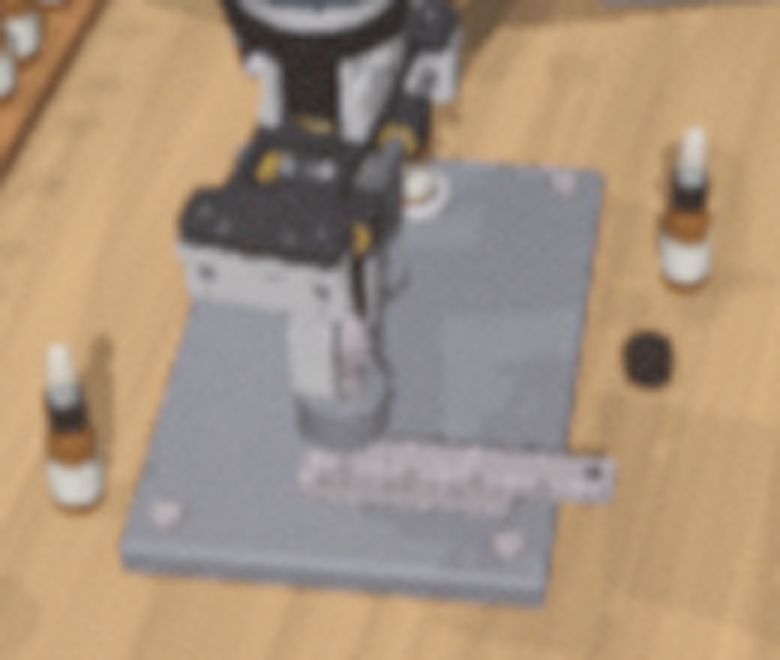

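The fingers now straddle the nut, with the near one at about crop (345,315). Next I close gently.

```bash
python3 -m creep '[[[0.1,-0.1,0.2,0,0,0],[0,0,0,0,0,0],[0,0,0,0,0,0],[0,0,0,0,0,0],[0,0,0,0,0,0]]]' 1 10
python3 -c "
from plan import *
st()"
python3 -m creep '[[[0,0,0,0,0,0],[0,0,0,0,0,0]]]' 1 10
python3 -c "
from plan import *
st()"
```

```text
t: 4.97
ee_pos: [0.6096, -0.1057, 0.1003]
eef_rot: [0.719, 0.695, -0.003, 0.001]
contact_force: [0.6, 0.3, -2.6]
opening: 0.0249
t4.97 p [ 0.6096 -0.1057  0.1003] ang 88.0 tilt [-0.17 -0.26] q [ -20.   16.   98.   -0.   66. -108.] F [ 0.6  0.3 -2.6] M [ 0.242 -0.289 -0.161] op 0.0249
t: 5.13
ee_pos: [0.6097, -0.1056, 0.1004]
eef_rot: [0.72, 0.694, -0.002, 0.001]
contact_force: [0.1, -1.0, -3.2]
opening: 0.025
t5.13 p [ 0.6097 -0.1056  0.1004] ang 88.0 tilt [-0.15 -0.25] q [ -20.   16.   98.   -0.   66. -108.] F [ 0.1 -1.  -3.2] M [-0.133 -0.185 -0.044] op 0.0250
```

```bash
python3 -m creep '[[[0,0,0,0,0,0],[0,0,0,0,0,0],[0,0,0,0,0,0]]]' 1 40
python3 -c "
from plan import *
st()"
python3 -m creep '[[[0,0,0,0,0,0],[0,0,0,0,0,0]]]' 1 55
python3 -c "
from plan import *
st()"
```

```text
t: 5.38
ee_pos: [0.6097, -0.1056, 0.1003]
eef_rot: [0.72, 0.694, -0.002, 0.001]
contact_force: [-0.1, -1.0, -2.9]
opening: 0.024
t5.38 p [ 0.6097 -0.1056  0.1003] ang 87.9 tilt [-0.14 -0.25] q [ -20.   16.   98.   -0.   66. -108.] F [-0.1 -1.  -2.9] M [-0.137 -0.205 -0.173] op 0.0240
t: 5.55
ee_pos: [0.6097, -0.1056, 0.1003]
eef_rot: [0.72, 0.694, -0.002, 0.001]
contact_force: [0.1, -1.0, -2.6]
opening: 0.024
t5.55 p [ 0.6097 -0.1056  0.1003] ang 87.9 tilt [-0.14 -0.25] q [ -20.   16.   98.   -0.   66. -108.] F [ 0.1 -1.  -2.6] M [-0.117 -0.179 -0.201] op 0.0240
```

```bash
python3 -m creep '[[[0,0,0,0,0,7],[0,0,0,0,0,7],[0,0,0,0,0,7],[0,0,0.01,0,0,7],[0,0,0,0,0,0]]]' 1 55
python3 -c "
from plan import *
st()"
```

```text
t: 5.97
ee_pos: [0.6096, -0.106, 0.1003]
eef_rot: [0.87, 0.494, -0.003, 0.002]
contact_force: [-1.1, -0.5, -1.5]
opening: 0.0238
t5.97 p [ 0.6096 -0.106   0.1003] ang 59.2 tilt [-0.16 -0.37] q [-20.  16.  98.  -0.  66. -79.] F [-1.1 -0.5 -1.5] M [-0.04  -0.212  0.154] op 0.0238
```

```bash
for i in 1; do python3 -m creep '[[[0,0,0,0,0,7],[0,0,0,0,0,7],[0,0,0,0,0,7],[0,0,0.01,0,0,7],[0,0,0,0,0,0]]]' 1 55
python3 -c "
from plan import *
s,_,_=st();print(s['joint_efforts'][5])"; done; python3 -m creep '[[[0,0,0,0,0,7],[0,0,0,0,0,7],[0,0,0,0,0,4],[0,0,0,0,0,0]]]' 1 55
python3 -c "
from plan import *
s,_,_=st();print(s['joint_efforts'][5])"
```

```text
t: 6.38
ee_pos: [0.6094, -0.1063, 0.1002]
eef_rot: [0.963, 0.268, -0.003, 0.003]
contact_force: [-0.4, -1.4, -1.6]
opening: 0.0234
t6.38 p [ 0.6094 -0.1063  0.1002] ang 31.1 tilt [-0.2  -0.47] q [-20.  16.  98.  -1.  66. -51.] F [-0.4 -1.4 -1.6] M [-0.131 -0.206  0.016] op 0.0234
0.8901297301054001
t: 6.72
ee_pos: [0.6092, -0.1064, 0.1001]
eef_rot: [0.993, 0.119, -0.003, 0.004]
contact_force: [-0.3, -0.6, -2.2]
opening: 0.0234
t6.72 p [ 0.6092 -0.1064  0.1001] ang 13.7 tilt [-0.23 -0.53] q [-20.  16.  98.  -1.  66. -34.] F [-0.3 -0.6 -2.2] M [-0.17  -0.198  0.113] op 0.0234
0.6246798858046532
```

```bash
python3 -c "
from plan import *
p=bot.capture('side'); crop(p,110,190,255,345,8,'sd4.png');st()"
```

```text
t6.77 p [ 0.6092 -0.1064  0.1002] ang 13.8 tilt [-0.23 -0.52] q [-20.  16.  98.  -1.  66. -34.] F [-0.5 -2.1 -2.2] M [-0.224 -0.196  0.059] op 0.0235
```

View pics/sd4.png

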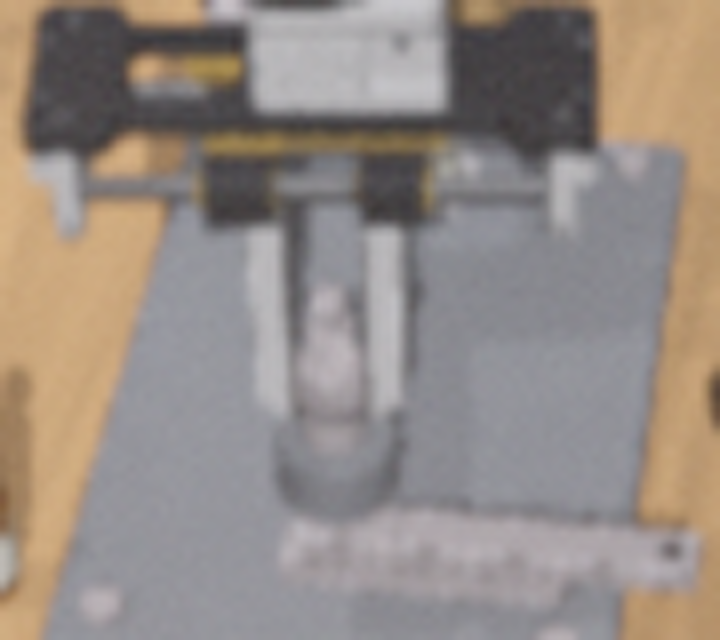

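```bash
for i in 1; do python3 -m creep '[[[0,-0.06,0,0,0,7],[0,0,0,0,0,7],[0,0,0.01,0,0,7],[0,0,0,0,0,0]]]' 1 55
python3 -c "
from plan import *
s,_,_=st();print(s['joint_efforts'][5])"; done; python3 -m creep '[[[0,0,0,0,0,5],[0,0,0,0,0,5]]]' 1 55
python3 -c "
from plan import *
s,_,_=st();print(s['joint_efforts'][5])"
```

```text
t: 7.1
ee_pos: [0.6089, -0.1064, 0.1001]
eef_rot: [0.998, -0.06, -0.002, 0.006]
contact_force: [0.3, -1.1, -1.7]
opening: 0.0239
t7.10 p [ 0.6089 -0.1064  0.1001] ang -6.9 tilt [-0.25 -0.62] q [-20.  16.  98.  -1.  66. -13.] F [ 0.3 -1.1 -1.7] M [-0.211 -0.157  0.054] op 0.0239
0.8893653005361557
t: 7.27
ee_pos: [0.6088, -0.1064, 0.1]
eef_rot: [0.99, -0.142, -0.002, 0.006]
contact_force: [-0.1, -0.2, -2.4]
opening: 0.0233
t7.27 p [ 0.6088 -0.1064  0.1   ] ang -16.3 tilt [-0.27 -0.64] q [-20.  16.  98.  -1.  66.  -3.] F [-0.1 -0.2 -2.4] M [-0.189 -0.07   0.158] op 0.0233
-0.6173276714980602
```

```bash
cat > r.sh <<'E'
python3 -c "
from plan import *
s,R,a=st(0);print('ang %.1f M %s F %s op %.4f p %s'%(a,s['moment'].round(3),s['contact_force'].round(1),s['opening'],s['ee_pos'].round(4)))"
E
chmod +x r.sh
python3 -m creep '[[[0,0,0,0,0,5]]]' |head -0; ./r.sh
python3 -m creep '[[[0,0,0,0,0,5]]]' |head -0; ./r.sh
python3 -m creep '[[[0,0,0,0,0,5]]]' |head -0; ./r.sh
python3 -m creep '[[[0,0,0.01,0,0,5]]]' |head -0; ./r.sh
```

```text
ang -21.1 M [-0.233 -0.114  0.197] F [-1.  -1.3 -1.8] op 0.0240 p [ 0.6087 -0.1064  0.1001]
ang -25.9 M [-0.222 -0.093  0.195] F [ 0.2 -1.5 -0.8] op 0.0236 p [ 0.6087 -0.1064  0.1   ]
ang -30.7 M [-0.193 -0.062  0.266] F [-0.9 -1.8 -2.3] op 0.0240 p [ 0.6086 -0.1064  0.1   ]
ang -35.6 M [-0.178  0.077  0.2  ] F [-1.  -1.4 -0.6] op 0.0237 p [ 0.6086 -0.1064  0.1   ]Exception ignored on flushing sys.stdout:
BrokenPipeError: [Errno 32] Broken pipe
Exception ignored on flushing sys.stdout:
BrokenPipeError: [Errno 32] Broken pipe
Exception ignored on flushing sys.stdout:
BrokenPipeError: [Errno 32] Broken pipe
Exception ignored on flushing sys.stdout:
BrokenPipeError: [Errno 32] Broken pipe
```

```bash

python3 -m creep '[[[0,0,0,0,0,5]]]' >/dev/null; ./r.sh
python3 -m creep '[[[0,0,0,0,0,5]]]' >/dev/null; ./r.sh
python3 -m creep '[[[0,0,0,0,0,5]]]' >/dev/null; ./r.sh
python3 -m creep '[[[0,0,0.01,0,0,5]]]' >/dev/null; ./r.sh
```

```text
ang -40.4 M [-0.187 -0.046  0.254] F [-0.2 -2.  -1.8] op 0.0234 p [ 0.6085 -0.1063  0.1   ]
ang -45.2 M [-0.173 -0.064  0.189] F [-0.4 -0.6 -1.7] op 0.0235 p [ 0.6085 -0.1063  0.1   ]
ang -50.0 M [-0.118 -0.048  0.238] F [-0.2 -0.9 -3.3] op 0.0234 p [ 0.6084 -0.1063  0.1   ]
ang -54.8 M [-0.132  0.067  0.216] F [-0.2 -0.5 -1.1] op 0.0235 p [ 0.6084 -0.1062  0.0999]
```

```bash

python3 -m creep '[[[0,0,0,0,0,5]]]' >/dev/null; ./r.sh
python3 -m creep '[[[0,0,0,0,0,5]]]' >/dev/null; ./r.sh
python3 -m creep '[[[0,0,0,0,0,5]]]' >/dev/null; ./r.sh
```

```text
ang -59.5 M [-0.215 -0.014  0.296] F [-0.9 -1.4 -1.9] op 0.0234 p [ 0.6083 -0.1061  0.1   ]
ang -64.3 M [-0.168  0.009  0.337] F [-0.6 -1.3 -3. ] op 0.0235 p [ 0.6083 -0.1061  0.1   ]
ang -69.1 M [-0.111  0.008  0.298] F [-0.  -1.7 -2.2] op 0.0240 p [ 0.6083 -0.1061  0.1   ]
```

```bash

for i in x; do
python3 -m creep '[[[0,0,0,0,0,2]]]' >/dev/null; ./r.sh
python3 -m creep '[[[0,0,0,0,0,2]]]' >/dev/null; ./r.sh; done
```

```text
ang -70.9 M [-0.165 -0.056  0.328] F [-0.1 -0.5 -2.3] op 0.0236 p [ 0.6082 -0.106   0.1   ]
ang -72.5 M [-0.131 -0.013  0.272] F [ 0.2 -1.3 -2.2] op 0.0234 p [ 0.6082 -0.106   0.1   ]
```

```bash

python3 -m creep '[[[0,0,0,0,0,2]]]' >/dev/null; ./r.sh
```

```text
ang -74.1 M [-0.149 -0.032  0.325] F [-0.1 -1.  -1.1] op 0.0232 p [ 0.6082 -0.106   0.1   ]
```

```bash

python3 -m creep '[[[0,0,0,0,0,2]]]' >/dev/null; ./r.sh
```

```text
ang -75.8 M [-0.14  -0.03   0.334] F [-0.2 -1.2 -2.2] op 0.0234 p [ 0.6082 -0.106   0.1   ]
```

```bash

python3 -m creep '[[[0,0,0,0,0,2]]]' >/dev/null; ./r.sh
python3 -m creep '[[[0,0,0,0,0,2]]]' >/dev/null; ./r.sh
```

```text
ang -77.4 M [-0.143  0.012  0.349] F [ 0.1 -0.7 -2.5] op 0.0237 p [ 0.6082 -0.106   0.1   ]
ang -79.0 M [-0.124 -0.042  0.662] F [ 0.6 -1.  -1.9] op 0.0238 p [ 0.6082 -0.1059  0.1   ]
```

```bash

python3 -m creep '[[[0,0,0,0,0,2]]]' >/dev/null; ./r.sh
```

```text
ang -80.6 M [-0.062 -0.323  0.329] F [ 1.3 -1.1 -4.1] op 0.0232 p [ 0.6089 -0.1058  0.1001]
```

```bash

python3 -m creep '[[[0,0,0,0,0,2]]]' >/dev/null; ./r.sh
```

```text
ang -82.2 M [-0.2    0.071  0.749] F [-0.9 -1.9 -2.5] op 0.0235 p [ 0.6089 -0.1057  0.1   ]
```

Torque shot up, so the washer is flat. The last steps overshot the target torque, so I unwind the tool slightly and check before letting go.

```bash

python3 -m creep '[[[0,0,0,0,0,-1.0]]]' >/dev/null; ./r.sh
```

```text
ang -80.8 M [-0.153  0.031  0.29 ] F [-0.7 -2.2 -2.5] op 0.0235 p [ 0.6089 -0.1057  0.0999]
```

```bash

python3 -m creep '[[[0,0,0,0,0,0],[0,0,0,0,0,0],[0,0,0,0,0,0]]]' 0.1 40 >/dev/null; ./r.sh
python3 -m creep '[[[0,0,-2,0,0,0],[0,0,-3,0,0,0],[0,0,-3,0,0,0],[0,0,0,0,0,0]]]' ; python3 -c "
from plan import *
go([.42,-.10,.25],-83)"
```

```text
ang -80.1 M [-0.049 -0.012  0.004] F [0.5 0.8 0.7] op 0.0395 p [ 0.6096 -0.1053  0.101 ]
t: 9.52
ee_pos: [0.6089, -0.1031, 0.1825]
eef_rot: [0.767, -0.641, 0.0, 0.007]
contact_force: [0.7, -0.9, 0.7]
opening: 0.0423
t9.52 p [ 0.6089 -0.1031  0.1825] ang -79.8 tilt [-0.45 -0.6 ] q [-20.  11.  95.  -1.  74.  60.] F [ 0.7 -0.9  0.7] M [-0.027 -0.05  -0.015] op 0.0423
n 6 da 3.2
[np.float64(-0.61), np.float64(3.09), np.float64(-1.12), 0, 0, np.float64(0.54)]
[np.float64(-0.58), np.float64(3.09), np.float64(-1.12), 0, 0, np.float64(0.54)]
[np.float64(-0.55), np.float64(3.1), np.float64(-1.12), 0, 0, np.float64(0.54)]
[np.float64(-0.52), np.float64(3.1), np.float64(-1.12), 0, 0, np.float64(0.54)]
[np.float64(-0.49), np.float64(3.11), np.float64(-1.12), 0, 0, np.float64(0.54)]
[np.float64(-0.46), np.float64(3.11), np.float64(-1.12), 0, 0, np.float64(0.54)]
```

```bash

python3 -m creep '[[[-0.6,3.5,-1.2,0,0,0.5],[-0.6,3.5,-1.2,0,0,0.5],[-0.6,3.5,-1.2,0,0,0.5],[-0.6,3.5,-1.2,0,0,0.5],[-0.6,3.5,-1.2,0,0,0.5]]]'
python3 -m creep '[[[-0.6,3.5,0,0,0,0.5],[0,0,0,0,0,0]]]'
python3 -c "
from plan import *
st()
P={n:bot.capture(n) for n in('side','top')}
np.save('P2.npy',P,allow_pickle=True)
crop(P['top'],135,180,335,385,12,'tn2.png');crop(P['side'],110,200,250,350,7,'sn2.png')
P0=np.load('P.npy',allow_pickle=True).item()
a=cv2.resize(P0['top']['frame'][140:175,340:385,::-1],None,fx=8,fy=8,interpolation=cv2.INTER_CUBIC)
b=cv2.resize(P['top']['frame'][140:175,340:385,::-1],None,fx=8,fy=8,interpolation=cv2.INTER_CUBIC)
c=cv2.resize(P0['side']['frame'][135:180,275:320,::-1],None,fx=8,fy=6.2222222,interpolation=cv2.INTER_CUBIC)
d=cv2.resize(P['side']['frame'][135:180,275:320,::-1],None,fx=8,fy=6.22222222,interpolation=cv2.INTER_CUBIC)
cv2.imwrite('pics/cmp.png',np.vstack([np.hstack([a,b]),np.hstack([c,d])]))
"
```

```text
t: 9.93
ee_pos: [0.429, -0.1005, 0.2396]
eef_rot: [0.756, -0.655, -0.004, 0.007]
contact_force: [-0.2, -0.4, 0.9]
opening: 0.042
t: 10.1
ee_pos: [0.3891, -0.0987, 0.2415]
eef_rot: [0.753, -0.658, -0.002, 0.007]
contact_force: [0.1, 0.1, -0.1]
opening: 0.0422
t10.10 p [ 0.3891 -0.0987  0.2415] ang -82.3 tilt [-0.67 -0.44] q [-30. -24. 121.  -1.  83.  52.] F [ 0.1  0.1 -0.1] M [-0.041 -0.02  -0.003] op 0.0422
```

View pics/cmp.png

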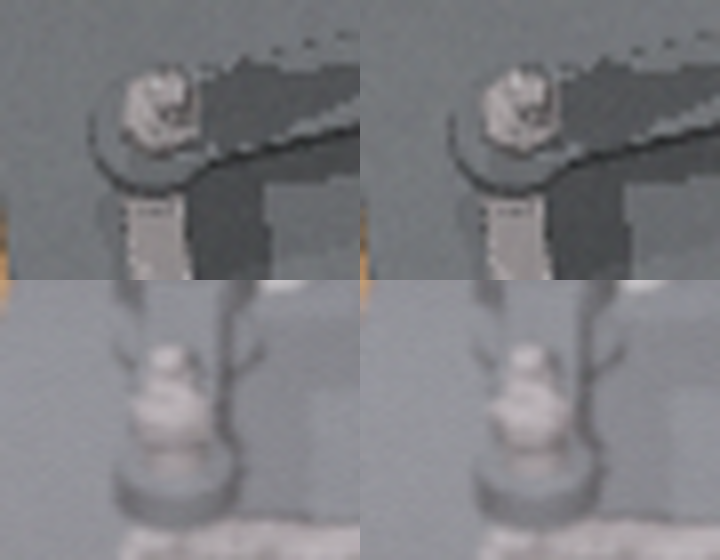

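View pics/sn2.png

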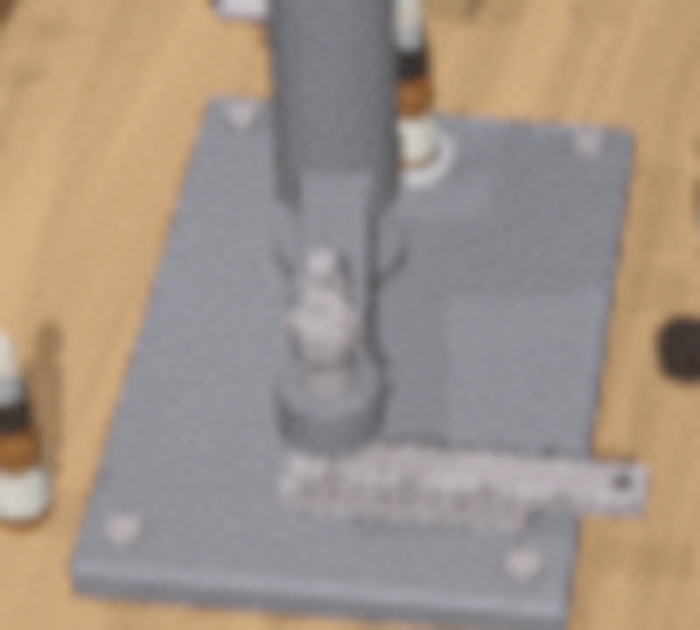

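```bash
cat > yaw.py <<'E'
from h import *
P=np.load('P.npy',allow_pickle=True).item()
def edge(p,axis,rng,lo,hi,z,lab,guess):
    f=p["frame"].astype(float);f=cv2.GaussianBlur(f,(0,0),.7);sat=f[:,:,0]-f[:,:,2]
    pts=[]
    for k in rng:
        g=guess(k);l=int(g-6);v=sat[l:l+13,k] if axis==0 else sat[k,l:l+13]
        t=(v[:3].mean()+v[-3:].mean())/2
        if abs(v[0]-v[-1])<15: continue
        s=np.where(np.diff(np.sign(v-t))!=0)[0]
        if len(s)!=1: continue
        i=s[0];x=l+i+(t-v[i])/(v[i+1]-v[i]);pts.append((x,k) if axis==0 else (k,x))
    W=np.array([atz(p,q,z) for q in pts])[:,:2];
    for _ in range(3):
        m=W.mean(0);u=np.linalg.svd(W-m)[2][0];r=(W-m)@[-u[1],u[0]];W=W[abs(r)<2*r.std()+1e-4]
    m=W.mean(0);u=np.linalg.svd(W-m)[2][0];r=(W-m)@[-u[1],u[0]]
    a=np.degrees(np.arctan2(u[1],u[0]))%90;print(lab,len(W),"yaw %.2f"%a,"rms mm %.2f"%(1e3*r.std()),"len",np.ptp(W,axis=0).max().round(3),"mid",m.round(4))
T,S=P["top"],P["side"]
L=lambda a,b:(lambda k:a[1]+(k-a[0])*(b[1]-a[1])/(b[0]-a[0]))
edge(T,0,range(340,405),0,0,.02,"top far",L((336.4,127.4),(446,116)))
edge(T,0,range(350,450),0,0,.02,"top near",L((344.4,197.4),(454.4,185.4)))
edge(T,1,range(131,193),0,0,.02,"top left",L((127.4,336.4),(197,344.4)))
edge(S,1,range(132,192),0,0,.02,"side right",L((128.6,340),(197,331)))
edge(S,1,range(130,188),0,0,.02,"side left",L((124.4,280),(192,261.3)))
edge(S,0,range(266,328),0,0,.02,"side near",L((261.3,194),(331,199)))
E
python3 yaw.py
```

```text
top far 60 yaw 6.77 rms mm 0.18 len 0.178 mid [ 0.7146 -0.1497]
top near 87 yaw 6.96 rms mm 0.17 len 0.266 mid [ 0.5233 -0.2352]
top left 61 yaw 6.79 rms mm 0.14 len 0.171 mid [ 0.6023 -0.0549]
side right 49 yaw 6.94 rms mm 0.14 len 0.26 mid [ 0.5239 -0.2294]
side left 56 yaw 6.84 rms mm 0.18 len 0.255 mid [ 0.7184 -0.1812]
side near 60 yaw 6.86 rms mm 0.14 len 0.167 mid [ 0.5965 -0.0389]
```

```bash
python3 -c "
from plan import *
go([.609,-.1056,.20],-83.1)"
```

```text
t10.20 p [ 0.3928 -0.0998  0.2426] ang -82.3 tilt [-0.53 -0.47] q [-30. -23. 120.  -1.  83.  52.] F [ 0.2  0.4 -0.1] M [ 0.003  0.039 -0.039] op 0.0419
n 6 da 0.8
[np.float64(0.58), np.float64(-3.56), np.float64(0.71), 0, 0, np.float64(0.14)]
[np.float64(0.57), np.float64(-3.56), np.float64(0.71), 0, 0, np.float64(0.14)]
[np.float64(0.56), np.float64(-3.56), np.float64(0.71), 0, 0, np.float64(0.14)]
[np.float64(0.56), np.float64(-3.56), np.float64(0.71), 0, 0, np.float64(0.14)]
[np.float64(0.55), np.float64(-3.56), np.float64(0.71), 0, 0, np.float64(0.14)]
[np.float64(0.54), np.float64(-3.56), np.float64(0.71), 0, 0, np.float64(0.14)]
```

```bash
python3 -m creep '[[[0.6,-3.6,0.5,0.6,-0.4,0.2],[0.6,-3.6,0.7,0,0,0.2],[0.6,-3.6,0.7,0,0,0.2],[0.6,-3.6,0.7,0,0,0.2],[0.6,-3.6,0.7,0,0,0]]]' >/dev/null
python3 -m creep '[[[0.6,-3.2,0.7,0,0,0],[0,0,0,0,0,0]]]'  >/dev/null
python3 -c "
from plan import *
go([.609,-.1056,.1375],-83.1)"
```

```text
t10.78 p [ 0.6262 -0.1083  0.1961] ang -82.8 tilt [ 0.29 -0.03] q [-20.  12.  92.   0.  75.  63.] F [-0.4  1.  -0.5] M [ 0.003 -0.02  -0.021] op 0.0427
n 2 da 0.3
[np.float64(-0.24), np.float64(0.84), np.float64(2.93), 0, 0, np.float64(0.16)]
[np.float64(-0.24), np.float64(0.84), np.float64(2.93), 0, 0, np.float64(0.16)]
```

```bash
python3 -m creep '[[[-0.4,1.7,0,0,0,0.3],[0,0,2,0,0,0],[0,0,2,0,0,0],[0,0,0,0,0,0]]]' >/dev/null
python3 -c "
from plan import *
go([.609,-.1056,.1375],-83.1)"
```

```text
t11.12 p [ 0.6145 -0.1052  0.1482] ang -82.7 tilt [0.01 0.14] q [-20.  14.  96.   0.  70.  63.] F [-0.1  0.8 -0.7] M [ 0.073  0.026 -0.026] op 0.0423
n 1 da 0.4
[np.float64(-0.03), np.float64(0.55), np.float64(1.07), 0, 0, np.float64(0.36)]
```

```bash
python3 -m creep '[[[0,0.5,0.5,0,0,0.4],[0,0.1,0.6,0,0,0.3],[0,0,0,0,0,0],[0,0,0,0,0,0]]]' 1 10 >/dev/null
./r.sh
python3 -m creep '[[[0,0,0,0,0,0],[0,0,0,0,0,0],[0,0,0,0,0,0],[0,0,0,0,0,0]]]' 1 10 >/dev/null
./r.sh;python3 -m creep '[[[0,0,0,0,0,0],[0,0,0,0,0,0]]]' 1 10 >/dev/null
./r.sh
```

```text
ang -83.4 M [ 0.051 -0.022 -0.032] F [ 0.  -0.8 -0.5] op 0.0188 p [ 0.6096 -0.1057  0.1361]
ang -83.4 M [ 0.012 -0.13  -0.036] F [ 0.5  0.2 -3.4] op 0.0100 p [ 0.61   -0.1055  0.1371]
ang -83.4 M [ 0.004 -0.112  0.004] F [ 1.1 -0.1 -2.9] op 0.0100 p [ 0.61   -0.1056  0.1371]
```

```bash
python3 -m creep '[[[0,0,0,0,0,-2],[0,0,0,0,0,0]]]' >/dev/null
./r.sh;python3 -m creep '[[[0,0,0,0,0,0]]]' >/dev/null;./r.sh
python3 -m creep '[[[0,0,0,0,0,2],[0,0,0,0,0,0]]]' >/dev/null
./r.sh;python3 -m creep '[[[0,0,0,0,0,2],[0,0,0,0,0,0]]]' >/dev/null
./r.sh;python3 -m creep '[[[0,0,0,0,0,0]]]' >/dev/null;./r.sh
python3 -m creep '[[[0,0,0,0,0,2],[0,0,0,0,0,0]]]' >/dev/null
./r.sh;python3 -m creep '[[[0,0,0,0,0,0]]]' >/dev/null;./r.sh
```

```text
ang -81.4 M [ 0.042 -0.111 -0.117] F [ 0.4 -0.3 -2.7] op 0.0097 p [ 0.61   -0.1055  0.1371]
ang -81.4 M [ 0.023 -0.134 -0.112] F [ 0.1  0.4 -3.7] op 0.0102 p [ 0.61   -0.1055  0.1371]
ang -83.6 M [ 0.091 -0.069 -0.003] F [-0.4  1.  -3. ] op 0.0099 p [ 0.61   -0.1055  0.1371]
ang -85.6 M [ 0.063 -0.124  0.063] F [ 0.4  1.2 -4.3] op 0.0099 p [ 0.61   -0.1056  0.1371]
ang -85.5 M [ 0.049 -0.069  0.134] F [-0.   0.1 -3.1] op 0.0101 p [ 0.61   -0.1056  0.1371]
ang -87.4 M [ 0.027 -0.097  0.139] F [ 0.8  0.6 -2.1] op 0.0101 p [ 0.61   -0.1056  0.1371]
ang -87.3 M [ 0.01  -0.12   0.139] F [ 0.8 -0.1 -3.2] op 0.0101 p [ 0.61   -0.1056  0.1371]
```

Probing the square end gives a torque zero at about -83.5°, against -83.1° expected from the base edges. The screw has therefore turned roughly 0.4°. Next is the gauge.

```bash
python3 -m creep '[[[0,0,0,0,0,-1],[0,0,0,0,0,-1],[0,0,0,0,0,-1],[0,0,0,0,0,-1]]]' 0.1 40 >/dev/null; ./r.sh
python3 -m creep '[[[0,0,-2,0,0,0],[0,0,-2,0,0,0]]]' >/dev/null
python3 -c "
from plan import *
go([.5501,-.1127,.165],-83.1)
from h import *
p=bot.capture('top')
for d in bot.silhouettes('tray',p):
    m=d['mask'].astype(np.uint8);r=cv2.minAreaRect(np.argwhere(m)[:,::-1].astype(np.float32));b=cv2.boxPoints(r)
    W=np.array([atz(p,(y,x),.018) for x,y in b]);print(d['score'],d['pixel'],W[:,:2].round(4).tolist(),W.mean(0).round(4),[np.linalg.norm(W[i]-W[i-1]).round(3) for i in range(4)])
crop(p,100,280,150,310,4,'tray.png')
"
```

```text
ang -82.9 M [ 0.037  0.025 -0.004] F [-0.7 -0.3 -0.2] op 0.0331 p [ 0.6112 -0.1063  0.1393]
t13.37 p [ 0.6084 -0.1056  0.1759] ang -82.7 tilt [-0.18  0.22] q [-20.  11.  95.   0.  73.  62.] F [ 0.6 -0.6  0.6] M [ 0.024 -0.023  0.033] op 0.0416
n 2 da 0.4
[np.float64(-0.02), np.float64(2.94), np.float64(0.54), 0, 0, np.float64(0.2)]
[np.float64(-0.01), np.float64(2.94), np.float64(0.54), 0, 0, np.float64(0.2)]
0.78 [300.1, 220.5] [[0.1623, 0.379], [0.3402, 0.2802], [0.2666, 0.1475], [0.0908, 0.247]] [0.215  0.2634 0.018 ] [np.float64(0.15), np.float64(0.203), np.float64(0.152), np.float64(0.202)]
0.65 [187.1, 232.4] [[0.4533, 0.3422], [0.6486, 0.2882], [0.6037, 0.1402], [0.41, 0.1957]] [0.5289 0.2416 0.018 ] [np.float64(0.153), np.float64(0.203), np.float64(0.155), np.float64(0.202)]
```

View pics/tray.png

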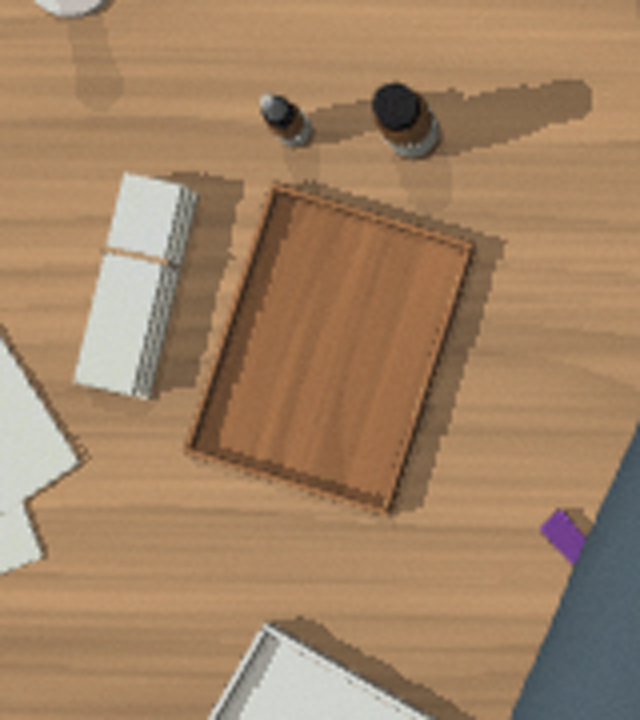

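The tray picture shows the wooden tray in crop, corners (275,185), (472,243), (390,515), (187,453). Its long axis lies at about -15.7° in the world and its centre is about (0.529, 0.242). The 203 × 153 mm measured matches the given size.

```bash
python3 -m creep '[[[0,2.9,0,0,0,0.2],[0,2.9,1,0,0,0.2],[0,0,2,0,0,0],[0,0,2,0,0,0],[0,0,0,0,0,0]]]' >/dev/null
python3 -c "
from plan import *
go([.5501,-.1127,.037],-83.1)
p=bot.capture('side'); crop(p,120,220,240,370,6,'sd5.png')"
```

```text
t13.88 p [ 0.5516 -0.1142  0.1259] ang -82.9 tilt [ 0.4  -0.02] q [-23.   7. 106.   0.  67.  60.] F [-0.4  0.7 -0.6] M [ 0.015  0.01  -0.025] op 0.0424
n 3 da 0.2
[np.float64(-0.05), np.float64(0.04), np.float64(2.96), 0, 0, np.float64(0.06)]
[np.float64(-0.05), np.float64(0.04), np.float64(2.96), 0, 0, np.float64(0.06)]
[np.float64(-0.05), np.float64(0.04), np.float64(2.96), 0, 0, np.float64(0.06)]
```

View pics/sd5.png

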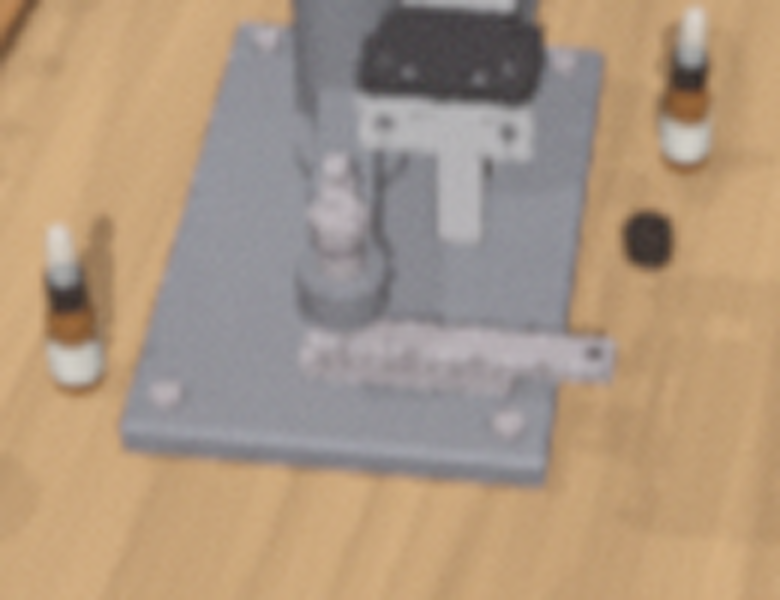

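```bash
python3 -m creep '[[[-0.1,0.6,2.5,0,0,0.2],[0,0,2.5,0,0,0],[0,0,2.5,0,0,0],[0,0,0.5,0,0,0],[0,0,0,0,0,0]]]' >/dev/null
python3 -c "
from plan import *
go([.545,-.1133,.037],-83.1)"
```

```text
t14.35 p [ 0.5532 -0.1164  0.0511] ang -83.0 tilt [ 1.14 -0.32] q [-23.  13. 108.   0.  58.  59.] F [-0.1  0.   0.8] M [-0.015 -0.048 -0.01 ] op 0.0423
n 1 da 0.1
[np.float64(-0.41), np.float64(0.78), np.float64(1.41), 0, 0, np.float64(0.12)]
```

```bash
python3 -m creep '[[[-0.4,0.8,0.4,-1.1,-0.5,0.1],[0,0.3,0.5,0,0,0],[0,0,0,0,0,0]]]' >/dev/null
python3 -c "
from plan import *
go([.545,-.1133,.037],-83.1)"
```

```text
t14.60 p [ 0.5437 -0.1145  0.0451] ang -83.0 tilt [ 0.15 -0.05] q [-24.  13. 109.   0.  58.  59.] F [-0.1 -0.8 -0.6] M [-0.018  0.045 -0.017] op 0.0427
n 1 da 0.1
[np.float64(-0.1), np.float64(-0.14), np.float64(0.81), 0, 0, np.float64(0.07)]
```

```bash
python3 -m creep '[[[-0.1,-0.1,0.5,0,0,0.1],[0,0,0.3,0,0,0],[0,0,0,0,0,0]]]' >/dev/null
python3 -c "
from plan import *
go([.545,-.1133,.037],-83.1)"
```

```text
t14.85 p [ 0.5465 -0.114   0.0392] ang -83.1 tilt [ 0.42 -0.16] q [-23.  14. 109.   0.  57.  60.] F [-0.   0.2 -0.1] M [0.001 0.043 0.003] op 0.0424
n 1 da -0.0
[np.float64(-0.09), np.float64(0.14), np.float64(0.22), 0, 0, np.float64(-0.04)]
```

```bash
python3 -m creep '[[[-0.1,0.1,0.3,-0.3,-0.1,0],[0,0,0,0,0,0],[0,0,0,0,0,0],[0,0,0,0,0,0],[0,0,0,0,0,0]]]' 1 15 >/dev/null;./r.sh
python3 -m creep '[[[0,0,0,0,0,0],[0,0,0,0,0,0],[0,0,0,0,0,0],[0,0,0,0,0,0]]]' 1 50 >/dev/null;./r.sh
python3 -c "
from plan import *
s,_,_=st();p=s['ee_pos'];go([p[0]-.1092,p[1]-.0131,p[2]+.001],None,.028)"
```

```text
ang -83.1 M [-0.021 -0.015 -0.044] F [ 0.1 -0.   0.1] op 0.0197 p [ 0.5458 -0.1132  0.0364]
ang -83.1 M [-0.031  0.06  -0.031] F [-0.2  0.2 -0.4] op 0.0195 p [ 0.5458 -0.1132  0.0365]
t15.60 p [ 0.5458 -0.1132  0.0365] ang -83.1 tilt [ 0.14 -0.12] q [-23.  14. 109.  -0.  57.  60.] F [-0.2  0.2 -0.4] M [-0.031  0.06  -0.031] op 0.0195
t15.60 p [ 0.5458 -0.1132  0.0365] ang -83.1 tilt [ 0.14 -0.12] q [-23.  14. 109.  -0.  57.  60.] F [-0.2  0.2 -0.4] M [-0.031  0.06  -0.031] op 0.0195
n 4 da 0
[np.float64(-0.0), np.float64(2.75), np.float64(-0.03), 0, 0, 0.0]
[np.float64(-0.0), np.float64(2.75), np.float64(-0.03), 0, 0, 0.0]
[np.float64(-0.0), np.float64(2.75), np.float64(-0.03), 0, 0, 0.0]
[np.float64(-0.0), np.float64(2.75), np.float64(-0.03), 0, 0, 0.0]
```

```bash
python3 -m creep '[[[0,1,0,0,0,0],[0,1.5,0,0,0,0],[0,1.5,0,0,0,0]]]' >/dev/null;./r.sh
python3 -m creep '[[[0,1.5,0,0,0,0],[0,1.5,0,0,0,0],[0,1.5,0,0,0,0]]]' >/dev/null
python3 -c "
from plan import *
st()"
```

```text
ang -83.0 M [ 0.002 -0.32  -0.009] F [ 1.4 -0.3 -0.2] op 0.0192 p [ 0.506  -0.1182  0.0363]
t16.10 p [ 0.4581 -0.1236  0.0358] ang -83.0 tilt [ 0.29 -0.14] q [-29.   4. 121.   0.  55.  54.] F [ 1.2  0.3 -1.1] M [ 0.005 -0.181 -0.004] op 0.0190
```

```bash
python3 -m creep '[[[0,1.5,-0.1,0,0,0],[0,1.5,-0.3,0,0,0],[0,0,-2,0,0,0],[0,0,-3,0,0,0],[0,0,-3,0,0,0]]]' >/dev/null
python3 -c "
from plan import *
go([.47,.08,.15],-95)
p=bot.capture('side'); cv2.imwrite('pics/s6.png',p['frame'][:,:,::-1])"
```

```text
t16.52 p [ 0.4126 -0.122   0.1114] ang -83.2 tilt [-1.01  0.59] q [-32.  -9. 124.  -0.  67.  52.] F [ 0.1 -0.1 -3.3] M [-0.033 -0.045  0.033] op 0.0193
n 6 da 11.8
[np.float64(-3.23), np.float64(-1.35), np.float64(-0.64), 0, 0, np.float64(1.97)]
[np.float64(-3.27), np.float64(-1.24), np.float64(-0.64), 0, 0, np.float64(1.97)]
[np.float64(-3.31), np.float64(-1.13), np.float64(-0.64), 0, 0, np.float64(1.97)]
[np.float64(-3.35), np.float64(-1.01), np.float64(-0.64), 0, 0, np.float64(1.97)]
[np.float64(-3.38), np.float64(-0.89), np.float64(-0.64), 0, 0, np.float64(1.97)]
[np.float64(-3.41), np.float64(-0.78), np.float64(-0.64), 0, 0, np.float64(1.97)]
```

View pics/s6.png

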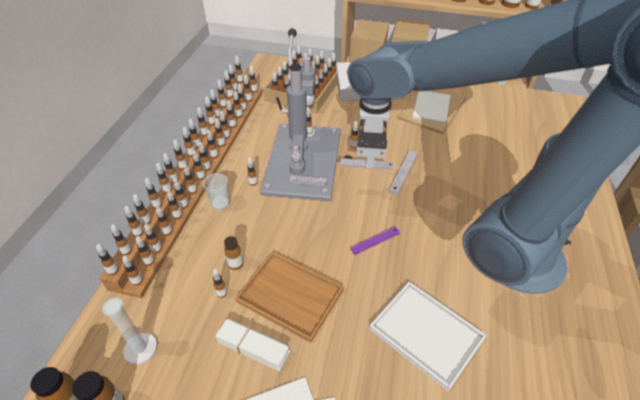

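```bash
python3 -m creep '[[[-3.2,-1.4,-0.6,0.4,-0.8,2],[-3.3,-1.3,-0.6,0,0,2],[-3.3,-1.1,-0.6,0,0,2],[-3.3,-1,-0.6,0,0,2],[-3.4,-0.9,-0.6,0,0,2]]]' >/dev/null
python3 -c "
from plan import *
go([.520,.244,.15],-105.7)"
```

```text
t16.98 p [0.4648 0.0427 0.1512] ang -94.4 tilt [0.07 0.88] q [ -9.  -8. 118.   1.  70.  85.] F [ 1.5 -0.9 -2.1] M [-0.016  0.015 -0.026] op 0.0191
n 6 da 11.3
[np.float64(-3.41), np.float64(-0.66), np.float64(0.02), 0, 0, np.float64(1.88)]
[np.float64(-3.43), np.float64(-0.55), np.float64(0.02), 0, 0, np.float64(1.88)]
[np.float64(-3.45), np.float64(-0.43), np.float64(0.02), 0, 0, np.float64(1.88)]
[np.float64(-3.46), np.float64(-0.32), np.float64(0.02), 0, 0, np.float64(1.88)]
[np.float64(-3.47), np.float64(-0.21), np.float64(0.02), 0, 0, np.float64(1.88)]
[np.float64(-3.48), np.float64(-0.09), np.float64(0.02), 0, 0, np.float64(1.88)]
```

```bash
python3 -m creep '[[[-3.4,-0.7,0,0,0,1.9],[-3.4,-0.6,0,0,0,1.9],[-3.4,-0.4,0,0,0,1.9],[-3.4,-0.3,0,0,0,1.9],[-3.2,-0.2,0,0,0,1.9]]]' >/dev/null
python3 -m creep '[[[-1.7,-0.1,0,0,0,1.9],[0,0,0,0,0,0]]]' >/dev/null
python3 -c "
from plan import *
go([.520,.244,.06],-105.7)"
```

```text
t17.57 p [0.5126 0.2352 0.1498] ang -106.1 tilt [-0.08  0.85] q [ 13.   6. 105.   1.  69. 118.] F [-0.3 -0.2 -1.9] M [0.043 0.034 0.014] op 0.0193
n 3 da -0.4
[np.float64(-0.35), np.float64(-0.16), np.float64(2.99), 0, 0, np.float64(-0.12)]
[np.float64(-0.35), np.float64(-0.16), np.float64(2.99), 0, 0, np.float64(-0.12)]
[np.float64(-0.35), np.float64(-0.16), np.float64(2.99), 0, 0, np.float64(-0.12)]
```

```bash
python3 -m creep '[[[-0.4,-0.2,2.5,0.3,0.8,0],[-0.3,-0.1,2.5,0,0,0],[-0.2,-0.1,2.5,0,0,0],[0,0,0,0,0,0]]]' >/dev/null
python3 -c "
from plan import *
go([.520,.244,.008],-105.7)
p=bot.capture('side'); cv2.imwrite('pics/s7.png',p['frame'][150:390,150:450,::-1].repeat(2,0).repeat(2,1))"
```

```text
t17.90 p [0.5173 0.2417 0.0714] ang -105.8 tilt [-0.01 -0.13] q [ 14.  13. 106.  -0.  61. 120.] F [-2.2 -0.9 -3.4] M [ 0.041  0.126 -0.002] op 0.0193
n 2 da -0.1
[np.float64(-0.15), np.float64(-0.1), np.float64(3.17), 0, 0, np.float64(-0.04)]
[np.float64(-0.15), np.float64(-0.1), np.float64(3.17), 0, 0, np.float64(-0.04)]
```

View pics/s7.png

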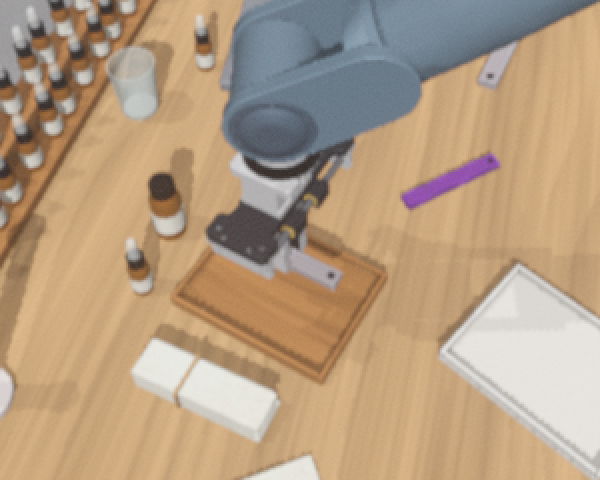

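```bash
python3 -m creep '[[[-0.2,-0.1,2,0,0,0],[0,-0.1,2,0,0,0],[0,0,1,0,0,0],[0,0,0,0,0,0]]]' >/dev/null
python3 -c "
from plan import *
go([.520,.244,.008],-105.7)"
```

```text
t18.28 p [0.5244 0.2409 0.0281] ang -105.9 tilt [ 0.58 -0.03] q [ 14.  17. 106.  -0.  56. 119.] F [-1.3  0.1 -3.5] M [ 0.032  0.062 -0.014] op 0.0190
n 1 da -0.2
[np.float64(-0.17), np.float64(0.51), np.float64(2.01), 0, 0, np.float64(-0.16)]
```

```bash
python3 -m creep '[[[-0.1,0.4,0.8,-0.6,0.2,0],[0,0.2,0.6,0,0,0],[0,0,0.2,0,0,0],[0,0,0,0,0,0]]]' >/dev/null
python3 -c "
from plan import *
go([.520,.244,.008],-105.7)"
```

```text
t18.62 p [0.5212 0.2435 0.0153] ang -105.9 tilt [0.24 0.01] q [ 14.  18. 106.  -0.  55. 120.] F [ 0.6  0.5 -1.7] M [ 0.07  -0.026  0.005] op 0.0194
n 1 da -0.2
[np.float64(-0.02), np.float64(0.13), np.float64(0.73), 0, 0, np.float64(-0.2)]
```

```bash
python3 -m creep '[[[0,0.1,0.4,-0.2,0,0],[0,0,0.3,0,0,0],[0,0,0,0,0,0]]]' >/dev/null;./r.sh
python3 -m creep '[[[0,0,0.15,0,0,0],[0,0,0,0,0,0]]]' >/dev/null;./r.sh
```

```text
ang -105.9 M [-0.043  0.075 -0.053] F [-0.1 -0.9 -2.4] op 0.0196 p [0.5212 0.2443 0.0092]
ang -105.9 M [ 0.1    0.013 -0.005] F [ 0.6  0.5 -3.4] op 0.0194 p [0.5214 0.2444 0.0078]
```

```bash
python3 -m creep '[[[0,0,0.12,0,0,0],[0,0,0,0,0,0]]]' >/dev/null;./r.sh
python3 -m creep '[[[0,0,0.05,0,0,0],[0,0,0,0,0,0]]]' >/dev/null;./r.sh
```

```text
ang -105.9 M [-0.002  0.036 -0.003] F [-0.5 -0.2 -2.2] op 0.0199 p [0.5217 0.2445 0.0067]
ang -105.9 M [-0.033  0.062 -0.025] F [-0.2  0.6 -1.6] op 0.0195 p [0.522  0.2446 0.0066]
```

Force is coming off (−3.4 → −1.6 N), so the gauge is about touching the floor. I release it.

```bash
python3 -m creep '[[[0,0,0,0,0,0],[0,0,0,0,0,0],[0,0,0,0,0,0],[0,0,0,0,0,0]]]' 0.1 40 >/dev/null;./r.sh
python3 -m creep '[[[0,0,-1.5,0,0,0],[0,0,-3,0,0,0],[0,0,-3.5,0,0,0],[0,0,-3.5,0,0,0],[0,0,-3.5,0,0,0]]]' >/dev/null;./r.sh
python3 -m creep '[[[3.5,2,0,0,0,0],[3.5,2,0,0,0,0],[3.5,2,0,0,0,0],[3.5,2,0,0,0,0],[0,0,0,0,0,0]]]' >/dev/null
python3 -c "
from plan import *
st()
for n in('side','top'):
    p=bot.capture(n); cv2.imwrite(f'pics/{n}8.png',p['frame'][:,:,::-1])"
```

```text
ang -105.9 M [ 0.024 -0.    -0.015] F [0.9 0.2 0.5] op 0.0412 p [0.5235 0.2449 0.0079]
ang -105.9 M [0.021 0.025 0.005] F [ 1.1  0.2 -0. ] op 0.0424 p [0.5161 0.2426 0.1538]
t20.53 p [0.4053 0.1288 0.1662] ang -105.6 tilt [0.84 0.13] q [  2. -16. 123.   0.  72. 108.] F [ 0.3  0.  -1.4] M [ 0.094 -0.01   0.021] op 0.0420
```

View pics/side8.png

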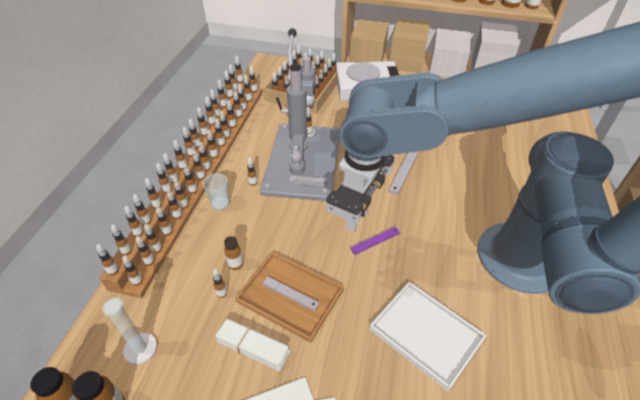

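View pics/top8.png

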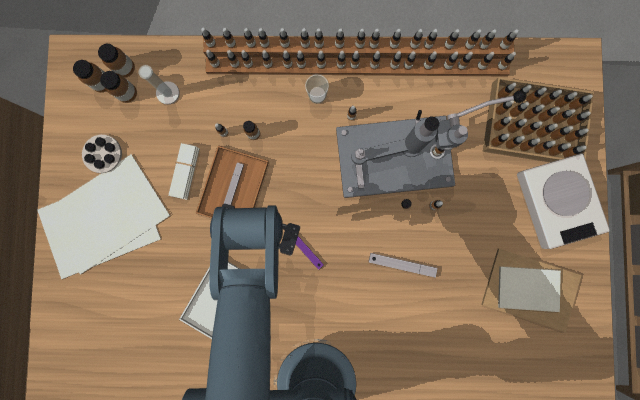

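The side view shows the gauge lying flat in the wooden tray at (293,290), and the top view shows it at (185,233). All the bottles are upright and the gripper is clear.

```bash
python3 -c "
from bench import bot
print(bot.state()['t'],bot.sign_off())"
```

```text
the job is handed in; nothing more can be done
20.6333 None
```

The jam nut is locked, the gauge lies flat in the wooden tray, and I handed the job in at 20.6 s. The one thing off target was the nut torque: it peaked above the stated range.

- **Nut:** I ran it down about 170° by feel. Torque was about 0.2 N m running free, crept to 0.3–0.35 N m as the washer flattened, then shot up. My last 2° steps overshot the 0.35–0.5 N m window, with readings of 0.66 and 0.75 N m. Between them the torque dropped for one step and the gripper jumped 0.7 mm sideways, most likely the pads slipping on the nut. I eased back to about 0.3 N m and let go.
- **Stop screw:** because of that overshoot I checked whether it had been dragged. I gripped the square end lightly and found it sits at about −83.5°, against −83.1° expected from the press's base edges. That is roughly 0.4° of turn, good to about 0.5–1°, and inside the 3° limit. The pictures are too coarse to confirm this independently.
- **Gauge:** only after locking the nut did I draw the gauge straight out along its −x and set it down near the middle of the tray. The final pictures show it flat and inside the tray.
- **Bottles:** all the bottles I could see in the final pictures are upright, and the gripper was clear of everything.

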